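Load the tilting tumbler with chisel handles

ROBOT

A 7-joint arm with a two-finger parallel gripper is mounted at the origin on the work surface. World frame = base frame: x ahead of the robot, y to its left, z up, the work surface at z = 0. Lengths are in m, angles in rad, forces in N, time in s.
With the tool pointing down it reaches from about 0.35 to 0.9 m from the base axis. Payload 8.1 kg.
Tool frame: the origin (TCP) lies on the centre line of the jaws, within the pads' length; the fingertips stand 11 mm ahead of it and the grasp point (between the pads) lies 8 mm behind it (arm.nose_length is the distance from the TCP to the fingertips, in m); z points along the fingers, y is the line along which they close (so a half turn about z gives the same grasp; the last joint's range is limited). The gripper opens to 92 mm and grips with 3 to 60 N. Pads are 19 mm wide; open, the fingers measure 130 mm over their backs; the gripper's body (75 mm by 190 mm) begins 47 mm behind the grasp point.
Start: joints at [-1.395, 0.434, 0.025, 1.573, -0.012, 1.134, -0.075], TCP at [0.172, 0.601, 0.238] pointing down, gripper open.
Joint ranges: [-2.62, 2.62], [-0.44, 2.09], [-1.27, 1.32], [0.08, 2.57], [-1.32, 4.46], [0.12, 2], [-2.74, 2.74]. Speed limits (rad/s): [2.22, 2.22, 3.01, 3.01, 3.14, 3.14, 3.14].

INTERFACE

Orientations are given as a rotation vector (axis times angle).
In Python, from cell import arm gives the robot as it stands.
- The arm moves only by the tool jog_arm, never from a script. Its argument "moves" is a list of rows, each a list of 4 numbers: the shift along the tool's x, y, z in m, then the turn about the tool's z in rad. In form: [[tx, ty, tz, spin], ...]. A call has 1 to 20 rows; each row is the pose to reach, as a shift and turn from the pose commanded when the call began, along the tool's axes at that moment; what a row does not reach only later rows make up. A row lasts 1/8 s, in which the tool goes at most 62.5 mm and 10.7 degrees, less where a joint would pass 70% of its speed; a pose out of reach is approached as far as the arm can. A call with a gripper value outside its range is refused whole. "hand" is the finger opening in m, from 0 to 0.0918, set as the call begins (left out, the last holds). The fingers move at their own pace and stop on an object; "newtons" is the grip in N (left out, the last holds). Time passes only in rows, so rows that repeat a pose let the fingers close. It gives the time, the measured TCP pose, the force, the opening and the grip force at its end, in the units of the state.
- arm.observe(): the state, without advancing time (a new reading comes with each control period).
- arm.get_image(name): name is "side" or "top"; returns a dict with "color" (420x560x3 uint8, red, green, blue), "z_map" (420x560 float32, m along the optical axis (not along the pixel's ray), 0 where there is no reading), "fx", "fy", "cx", "cy" (pixels), "k1" (the pictures are not rectified: a ray, as slopes to the right and down, at radius r is drawn at 1 + k1 r^2 times it, then the intrinsics apply), "rvec" (rotation vector, rad) and "tvec" (3), from world to camera coordinates, as OpenCV has them. Camera axes: x right, y down, z forward; pixel columns grow to the right and rows downward; lengths in m; the calibration is good to about 2 mm. A picture is of the moment at which its call begins.
- arm.sign_off(): hands the job in; it is judged then, once.
The state is a dict: "clock": time; "joints": joint angles; "dq": joint speeds; "joint_efforts": joint torques, N m; "position": TCP position; "ee_rot": TCP orientation; "force": force on the tool from outside, world axes, zero at the start; "ft_torque": the same for the moment, N m; "width": opening from 0.0 (shut) to 1.0 (fully open); "gripper_force": force on a finger pad.
Only numpy, scipy, OpenCV 4.12 (cv2) and the standard library are available. Lean on these libraries where they do the work, as an engineer would, in place of code of your own. Each camera call takes 0.05 s, during which the arm holds its last target. There are 200 camera calls.

TASK

Load the bench tumbler: turn its lock collar back to the open mark, tilt the barrel mouth-up with its lever to the 60-degree loading mark, and put every bare wooden chisel handle lying on the bench into the barrel. Then bring the barrel back down level against its stop and turn the lock collar to its locked mark. Leave the other tools on the bench where they are.

Things in the scene. Friction and masses are not known exactly. Their poses are not given: they have to be found in the camera images.
- tumbler: bench-top tilting tumbler: green steel frame 365 (x) by 282 (y) mm, fixed, side plates at y = +-135 mm with tops 215 mm high, a 100 mm high sloped guard in front (foot 195 mm before the origin), a barrel tilting between the plates. Origin: centre of its underside on the bench, under the tilt axis; -x is its front (mouth side, towards the robot), y along the tilt axis, z up
- tilt_axis (a point): on the tumbler's tilt axis, above the tumbler's origin, 185 mm above the bench; barrel, lever and collar all turn about the line through this point along the tumbler's y
- barrel (a joint): tilt of the barrel, rad: 0 = level against its stop (barrel axis horizontal, mouth facing the front), growing as the mouth rises; 1.047 (60 degrees) = loading mark; upper stop 1.25. A stiff friction pivot: it stays where it is left; moving it takes 8 to 12 N at the lever grip
- barrel_mid (a point): centre of the barrel, on the tilt axis; turns with it. x axis = barrel axis pointing to its closed rear end, y along the tilt axis. The barrel is an octagonal plywood drum, 230 mm long and 206 mm over flats outside, walls 8 mm, inside 190 mm over flats; inside, x runs from -107 mm to +107 mm
- mouth (a point): centre of the barrel's open mouth, 115 mm from barrel_mid along its -x; turns with the barrel. The mouth is an octagon 160 mm wide over flats inside a 15 mm lip
- lever_grip (a point): middle of the lever's black round grip, 20 mm diameter, 82 mm long along the tumbler's y, on its -y side; the flat lever bar is 43 mm inwards of this point. The lever is fixed to the barrel's cradle: the grip runs on a 130 mm arc about the tilt axis, leaning 30 degrees to the front of upright at level and 30 degrees to the rear at the loading mark
- load_mark (a point): where the middle of the lever grip stands when the barrel is at its 60-degree loading mark (the rear one of two dark pins on the quadrant); fixed to the frame
- level_mark (a point): where the middle of the lever grip stands when the barrel is level (the front pin on the quadrant); fixed to the frame
- collar (a joint): angle of the lock collar, rad: 0 = open mark (stop), its lug leaning 34 degrees to the front of upright; grows as the lug swings over the top to the rear; 1.2 = locked mark, lug 34 degrees to the rear of upright; stop at 1.4. It starts near locked. Friction holds it anywhere; turning takes about 3 N at the lug
- lug_grip (a point): grip point on the collar's lug, 80 mm from the tilt axis, 15 mm from the lug's tip; moves on an arc about the tilt axis. The lug is a dark steel bar 14 mm thick (along the tumbler's y) and 18 mm wide, standing out of a 62 mm collar on the tumbler's +y side (165 mm from its middle)
- open_mark (a point): where lug_grip stands at the open mark (front pin of the aluminium index plate); fixed to the frame
- locked_mark (a point): where lug_grip stands at the locked mark (rear pin of the index plate); fixed to the frame
- handle1: one of the turned chisel handles to be polished: bare pale beech, square with 6 mm chamfered edges, 110 mm long, 30 by 30 mm (tapering over the last 27 mm at its +x end to 23 mm), 50 to 105 g, lying on a flat on the bench (or absent). Origin at its middle, 15 mm above what it lies on; x axis along its length
- handle2: one of the turned chisel handles to be polished: bare pale beech, square with 6 mm chamfered edges, 110 mm long, 30 by 30 mm (tapering over the last 27 mm at its +x end to 23 mm), 50 to 105 g, lying on a flat on the bench (or absent). Origin at its middle, 15 mm above what it lies on; x axis along its length
- handle3: one of the turned chisel handles to be polished: bare pale beech, square with 6 mm chamfered edges, 110 mm long, 30 by 30 mm (tapering over the last 27 mm at its +x end to 23 mm), 50 to 105 g, lying on a flat on the bench (or absent). Origin at its middle, 15 mm above what it lies on; x axis along its length
- handle4: one of the turned chisel handles to be polished: bare pale beech, square with 6 mm chamfered edges, 110 mm long, 30 by 30 mm (tapering over the last 27 mm at its +x end to 23 mm), 50 to 105 g, lying on a flat on the bench (or absent). Origin at its middle, 15 mm above what it lies on; x axis along its length
- handle5: one of the turned chisel handles to be polished: bare pale beech, square with 6 mm chamfered edges, 110 mm long, 30 by 30 mm (tapering over the last 27 mm at its +x end to 23 mm), 50 to 105 g, lying on a flat on the bench (or absent). Origin at its middle, 15 mm above what it lies on; x axis along its length
- tin: closed steel tin of ferrules, 72 mm diameter, 62 mm high, not to be moved; origin under its centre
- try_square: try square lying flat, dark wooden stock 120 mm, steel blade 160 mm, not to be moved; origin under the stock
- mallet: joiner's mallet, head 150 by 62 by 95 mm, not to be moved; origin under its handle
- plane: steel hand plane, 240 by 60 mm, 105 mm high, not to be moved; origin under its centre
- glue: white glue bottle, 64 mm diameter, 170 mm high, not to be moved; origin under its centre
- sanding_block: cork sanding block, 105 by 62 by 36 mm, not to be moved; origin under its centre
- gauge: wooden marking gauge, 220 mm long, 72 mm high, not to be moved; origin under its centre
Not all that is in view belongs to the job. What is shaped like the handle5 but black or yellow is not meant.

How it is judged:
On the way, in this order (a step that is already met when the one before it is completed fails the run):
1. The lock collar is turned back to its open mark (within 0.2 rad) with the barrel still level (value of joint each of collar, barrel below 0.2 rad), for 0.2 s.
2. The barrel stands mouth-up at the 60-degree loading mark (within 5 degrees), the collar open (value of joint barrel between 0.96 and 1.134 rad and value of joint collar below 0.4 rad), for 0.5 s.
3. Every handle lies inside the barrel, which is still at the loading mark (within 8 degrees) (value of joint barrel between 0.907 and 1.187 rad and x of handle1 in the frame of barrel_mid between -0.06 and 0.11 m and y of handle1 in the frame of barrel_mid between -0.095 and 0.095 m and z of handle1 in the frame of barrel_mid between -0.095 and 0.095 m and x of handle2 in the frame of barrel_mid between -0.06 and 0.11 m and y of handle2 in the frame of barrel_mid between -0.095 and 0.095 m and z of handle2 in the frame of barrel_mid between -0.095 and 0.095 m and x of handle3 in the frame of barrel_mid between -0.06 and 0.11 m and y of handle3 in the frame of barrel_mid between -0.095 and 0.095 m and z of handle3 in the frame of barrel_mid between -0.095 and 0.095 m and x of handle4 in the frame of barrel_mid between -0.06 and 0.11 m and y of handle4 in the frame of barrel_mid between -0.095 and 0.095 m and z of handle4 in the frame of barrel_mid between -0.095 and 0.095 m and x of handle5 in the frame of barrel_mid between -0.06 and 0.11 m and y of handle5 in the frame of barrel_mid between -0.095 and 0.095 m and z of handle5 in the frame of barrel_mid between -0.095 and 0.095 m), for 0.3 s.
4. The barrel is back level (within 0.06 rad), all handles inside (value of joint barrel below 0.06 rad and x of handle1 in the frame of barrel_mid between -0.06 and 0.11 m and y of handle1 in the frame of barrel_mid between -0.095 and 0.095 m and z of handle1 in the frame of barrel_mid between -0.095 and 0.095 m and x of handle2 in the frame of barrel_mid between -0.06 and 0.11 m and y of handle2 in the frame of barrel_mid between -0.095 and 0.095 m and z of handle2 in the frame of barrel_mid between -0.095 and 0.095 m and x of handle3 in the frame of barrel_mid between -0.06 and 0.11 m and y of handle3 in the frame of barrel_mid between -0.095 and 0.095 m and z of handle3 in the frame of barrel_mid between -0.095 and 0.095 m and x of handle4 in the frame of barrel_mid between -0.06 and 0.11 m and y of handle4 in the frame of barrel_mid between -0.095 and 0.095 m and z of handle4 in the frame of barrel_mid between -0.095 and 0.095 m and x of handle5 in the frame of barrel_mid between -0.06 and 0.11 m and y of handle5 in the frame of barrel_mid between -0.095 and 0.095 m and z of handle5 in the frame of barrel_mid between -0.095 and 0.095 m), for 0.2 s.
At the end, for the whole second after the job is handed in: The collar stands at its locked mark (1.2 +- 0.12 rad), the barrel is level (within 0.06 rad), and every handle present is inside the barrel (its middle at least 55 mm behind the mouth) and at rest (all of step 4 and value of joint collar between 1.08 and 1.32 rad and linear speed of each of handle1, handle2, handle3, handle4, handle5 below 0.03 m/s); the robot touches nothing.
It fails at once if The barrel is tilted against a locked collar (value of joint barrel above 0.25 rad and value of joint collar above 0.7 rad).
It fails at once if Another tool on the bench is pushed more than 50 mm (distance of any of tin, try_square, mallet, plane, glue, sanding_block, gauge from where it was at the start of the episode above 0.05 m).
Of handle1, handle2, handle3, handle4, handle5 only 3 to 5 are there at a start; the rules pass over those that are not, and their reading is None.
At some moment in a run one of handle1, handle2, handle3, handle4, handle5 may be knocked a few centimetres aside while the robot is not near it.
Once in a run the grip may slacken for a moment while it holds something.
It also fails if it takes over 210 s, if anything falls off the work surface, if the arm or the gripper's body presses on something with over 40 N, if the wrist force passes 120 N, or if a joint passes its speed limit or range.

## Working session

There is one attempt and no reset: what is moved stays moved. The work goes in short steps, Python scripts to look and compute and a tool call to move; the robot and the scene stay as the last step left them, time stands still between calls to the robot, and variables do not carry over. Pictures are saved under pics/ and viewed, at most 14 in all, crops included, and the job is handed in when it is done.

Besides the shell and the picture viewer there is one more tool, called as name(argument=value, ...) on one line, values as JSON. jog_arm: Moves the arm, as the interface text tells. Its arguments: {"type":"object","properties":{"moves":{"type":"array"},"hand":{"type":"number"},"newtons":{"type":"number"}},"required":["moves"]}

```bash
ls; mkdir -p pics
cat > h.py <<'E'
import numpy as np, cv2
from cell import arm
def grab(n):
    return arm.get_image(n)
def save(im,fn,crop=None,scale=1):
    c=im["color"][:,:,::-1]
    if crop: c=c[crop[1]:crop[3],crop[0]:crop[2]]
    cv2.imwrite(fn,cv2.resize(c,None,fx=scale,fy=scale,interpolation=cv2.INTER_CUBIC) if scale!=1 else c)
def ray(im,u,v):
    x=(np.asarray(u,float)-im["cx"])/im["fx"]; y=(np.asarray(v,float)-im["cy"])/im["fy"]
    rd=np.hypot(x,y); r=rd.copy()
    for _ in range(20): r=rd/(1+im["k1"]*r*r)
    s=1/(1+im["k1"]*r*r)
    return np.stack([x*s,y*s,np.ones_like(x)],-1)
def Rt(im): return cv2.Rodrigues(np.array(im["rvec"],float))[0], np.array(im["tvec"],float).ravel()
def onplane(im,u,v,z):
    R,t=Rt(im); d=ray(im,u,v)@R; o=-R.T@t
    k=(z-o[2])/d[...,2]; return o+k[...,None]*d
def pts(im):
    h,w=im["z_map"].shape; u,v=np.meshgrid(np.arange(w),np.arange(h))
    R,t=Rt(im); P=(ray(im,u,v)*im["z_map"][...,None]-t)@R
    P[im["z_map"]==0]=np.nan; return P
def proj(im,p):
    R,t=Rt(im); c=R@np.asarray(p,float)+t; x,y=c[0]/c[2],c[1]/c[2]; k=1+im["k1"]*(x*x+y*y)
    return im["fx"]*x*k+im["cx"],im["fy"]*y*k+im["cy"]
E
python3 - <<'E'
from h import *
for n in("top","side"):
    im=grab(n); save(im,f"pics/{n}0.png"); R,t=Rt(im); print(n,-R.T@t,R[2],im["fx"],im["k1"])
s=arm.observe(); print(s); print(arm.nose_length)
E
```

```text
pics
top [0.35108302 0.03337064 1.37509089] [ 0.14607943 -0.00952757 -0.98922698] 379.60798626266364 -0.002091843299400769
side [0.14928108 1.22163001 1.14988616] [ 0.22062    -0.75699347 -0.61505098] 419.9101049726709 0.016915063110514654
{'clock': 0.1, 'joints': array([-1.39464761,  0.43512818,  0.02497462,  1.57397263, -0.01159637,
        1.13398624, -0.07508119]), 'dq': array([-0.00011963, -0.00267054, -0.00107663, -0.00317244, -0.00131827,
        0.00062422, -0.00072634]), 'joint_efforts': array([ 2.66903633e-03, -6.69137406e+01,  9.87731405e-01, -3.15148008e+01,
       -6.06348133e-02,  3.73486569e-02,  1.17861400e-04]), 'position': array([0.1719043 , 0.60045657, 0.237052  ]), 'ee_rot': array([-4.36509886e-01, -3.11105694e+00,  2.11753021e-03]), 'force': array([-0.14774075,  0.16394622, -0.5461667 ]), 'ft_torque': array([0.05553772, 0.02603153, 0.02469171]), 'gripper_force': 0.0, 'width': 1.0021003716985712}
0.011
```

View pics/top0.png

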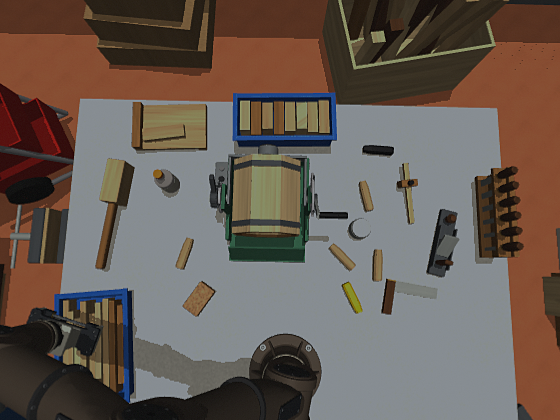

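View pics/side0.png

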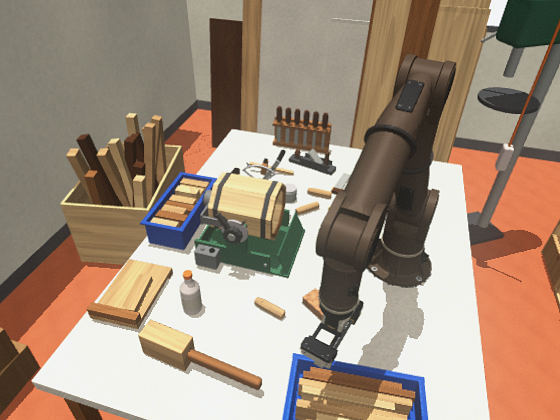

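The top view shows the tumbler at about (268,205) with its lever grip at (332,215) and its collar and lug at (213,190). Bare handles lie at (185,253), (366,196), (342,257) and (378,265). The yellow one at (352,297) and the black one at (378,150) are decoys. The side view shows the collar at (233,235).

```bash
cat > m.py <<'E'
from h import *
def handles(im,P=None,verbose=True):
    P=pts(im) if P is None else P
    hsv=cv2.cvtColor(im["color"],cv2.COLOR_RGB2HSV).astype(int)
    m=(P[...,2]>0.012)&(P[...,2]<0.045)&(hsv[...,0]>8)&(hsv[...,0]<24)&(hsv[...,1]>50)&(hsv[...,2]>90)
    m=cv2.morphologyEx(m.astype(np.uint8),cv2.MORPH_OPEN,np.ones((2,2)))
    out=[]
    for c in cv2.findContours(m,cv2.RETR_EXTERNAL,cv2.CHAIN_APPROX_NONE)[0]:
        if cv2.contourArea(c)<60: continue
        q=onplane(im,c[:,0,0],c[:,0,1],0.024)[:,:2]
        (cx,cy),(a,b),th=cv2.minAreaRect((q*1000).astype(np.float32))
        if a<b: a,b,th=b,a,th+90
        k=np.zeros(m.shape,np.uint8); cv2.drawContours(k,[c],-1,1,-1)
        col=np.median(hsv[k>0],0)
        uv=c[:,0].mean(0)
        print("uv",uv.round(),"xy",round(cx),round(cy),"size",round(a),round(b),"yaw",round((th+90)%180-90),"hsv",col,"z",np.nanmedian(P[k>0][:,2]).round(3))
E
python3 - <<'E'
from m import *
im=grab("top"); P=pts(im); handles(im,P)
hsv=cv2.cvtColor(im["color"],cv2.COLOR_RGB2HSV).astype(int)
g=(hsv[...,0]>50)&(hsv[...,0]<90)&(hsv[...,1]>80)&(P[...,0]>.3)&(P[...,0]<1)&(abs(P[...,1])<.4)
Q=P[g]; print(len(Q))
for lo,hi in((0,.03),(.03,.08),(.08,.12),(.19,.23)):
    q=Q[(Q[:,2]>lo)&(Q[:,2]<hi)]
    if len(q)>10: print(lo,hi,len(q),cv2.minAreaRect((q[:,:2]*1000).astype(np.float32)),np.percentile(q,[2,50,98],axis=0).round(3).tolist())
q=Q[(Q[:,2]>.203)&(Q[:,2]<.225)]
lab=q[:,1]>np.median(q[:,1])
print("grip/lug zone:")
for (u0,v0,u1,v1),nm in(((314,208,350,222),"lever"),((205,170,222,212),"lug")):
    p=P[v0:v1,u0:u1].reshape(-1,3); h=hsv[v0:v1,u0:u1].reshape(-1,3)
    k=(p[:,2]>.15); print(nm,k.sum(),np.percentile(p[k],[2,25,50,75,98],axis=0).round(3).tolist())
    if nm=="lever":
        k=p[:,2]>.27; 
        print(cv2.minAreaRect((p[k][:,:2]*1000).astype(np.float32)),p[k].mean(0),p[k].max(0))
save(im,"pics/top_c.png",(190,130,360,270),4)
E
```

```text
uv [199. 299.] xy 235 305 size 104 61 yaw -34 hsv [ 15.  129.5 134. ] z 0.036
uv [379. 266.] xy 363 -324 size 106 28 yaw -1 hsv [ 18. 112. 135.] z 0.029
uv [343. 257.] xy 391 -196 size 109 28 yaw 46 hsv [ 18. 113. 135.] z 0.029
uv [185. 254.] xy 392 363 size 110 29 yaw -17 hsv [ 18. 115. 134.] z 0.029
uv [367. 196.] xy 614 -286 size 108 28 yaw 13 hsv [ 18. 113. 135.] z 0.029
uv [180. 141.] xy 818 422 size 228 87 yaw -87 hsv [ 20. 107. 135.] z 0.029
uv [173. 111.] xy 914 428 size 230 57 yaw -87 hsv [ 19. 111. 135.] z 0.03
2737
0 0.03 1225 ((547.86865234375, 76.91537475585938), (351.19879150390625, 267.91827392578125), 1.096612572669983) [[0.374, -0.055, 0.007], [0.441, 0.035, 0.013], [0.698, 0.202, 0.028]]
0.03 0.08 686 ((615.5919799804688, 75.49807739257812), (466.42486572265625, 261.4142150878906), 1.0566428899765015) [[0.384, -0.055, 0.031], [0.398, 0.092, 0.056], [0.718, 0.203, 0.079]]
0.08 0.12 553 ((566.47314453125, 73.541015625), (325.8197021484375, 280.28033447265625), 0.05768802389502525) [[0.406, -0.065, 0.081], [0.417, 0.057, 0.093], [0.712, 0.212, 0.102]]
0.19 0.23 195 ((545.7155151367188, 80.85133361816406), (293.10498046875, 117.25224304199219), 89.82695007324219) [[0.527, -0.066, 0.193], [0.564, 0.203, 0.215], [0.604, 0.214, 0.22]]
grip/lug zone:
lever 241 [[0.493, -0.161, 0.273], [0.496, -0.138, 0.303], [0.502, -0.112, 0.305], [0.507, -0.089, 0.308], [0.523, -0.074, 0.311]]
((509.5425720214844, -115.17486572265625), (33.86320114135742, 92.20672607421875), 1.2519508600234985) [ 0.50250359 -0.1141355   0.30392401] [ 0.52561692 -0.06899631  0.31199977]
lug 346 [[0.526, 0.213, 0.194], [0.55, 0.219, 0.212], [0.571, 0.232, 0.22], [0.592, 0.239, 0.234], [0.617, 0.249, 0.268]]
```

View pics/top_c.png

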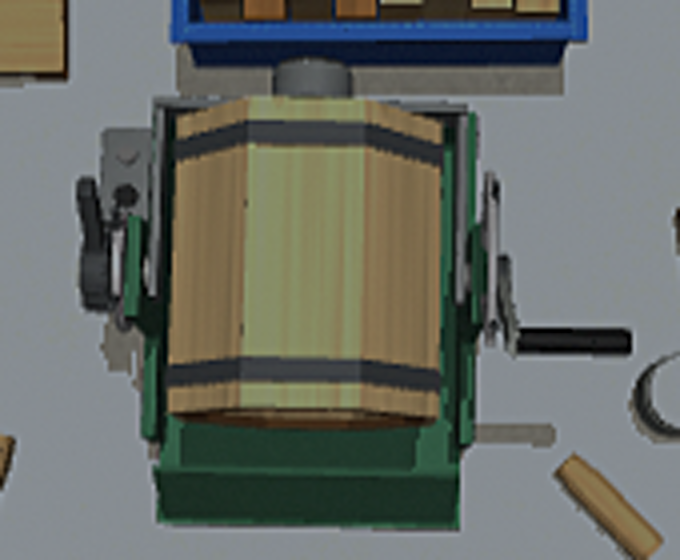

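```bash
cat > plan.py <<'E'
import sys; from h import *
from scipy.spatial.transform import Rotation as Ro
# usage: plan.py x y z yawdeg(of tool y axis, mod 180) ... for TCP waypoints, deltas from the current pose
def main(w):
    s=arm.observe(); p=np.array(s["position"]); R=Ro.from_rotvec(s["ee_rot"]).as_matrix()
    yaw=np.degrees(np.arctan2(R[1,1],R[0,1])); print("t %.1f pos"%s["clock"],p.round(4),"toolx",R[:,0].round(3),"y yaw %.1f"%yaw,"q7 %.2f"%s["joints"][6],"F",np.round(s["force"],1),"w %.3f"%s["width"])
    for i in range(0,len(w),4):
        x,y,z,a=w[i:i+4]; d=R.T@(np.array([x,y,z])-p); da=(a-yaw+90)%180-90
        print((x,y,z,a),"->",d.round(4),"spin %.3f"%(-np.radians(da)))
main(list(map(float,sys.argv[1:])))
E
python3 - <<'E'
from h import *
im=grab("side"); save(im,"pics/side_c.png",(185,160,315,280),5)
P=pts(im)
for p in((.609,.2375,.251),(.519,.2375,.251),(.564,.2375,.185)): print(p,[((a-o)*5) for a,o in zip(proj(im,p),(185,160))])
E
python3 plan.py .609 .2375 .33 91 .609 .2375 .243 91
```

```text
(0.609, 0.2375, 0.251) [np.float64(174.11337952946525), np.float64(284.95570286830855)]
(0.519, 0.2375, 0.251) [np.float64(301.6938005075241), np.float64(311.5732875094294)]
(0.564, 0.2375, 0.185) [np.float64(241.55168536461971), np.float64(372.2599527373575)]
t 0.2 pos [0.172  0.6006 0.2373] toolx [-0.961  0.275 -0.   ] y yaw 74.0 q7 -0.08 F [0.2 0.7 0.3] w 0.998
(0.609, 0.2375, 0.33, 91.0) -> [-0.5201 -0.2288 -0.0925] spin -0.296
(0.609, 0.2375, 0.243, 91.0) -> [-0.5201 -0.2288 -0.0055] spin -0.296
```

View pics/side_c.png

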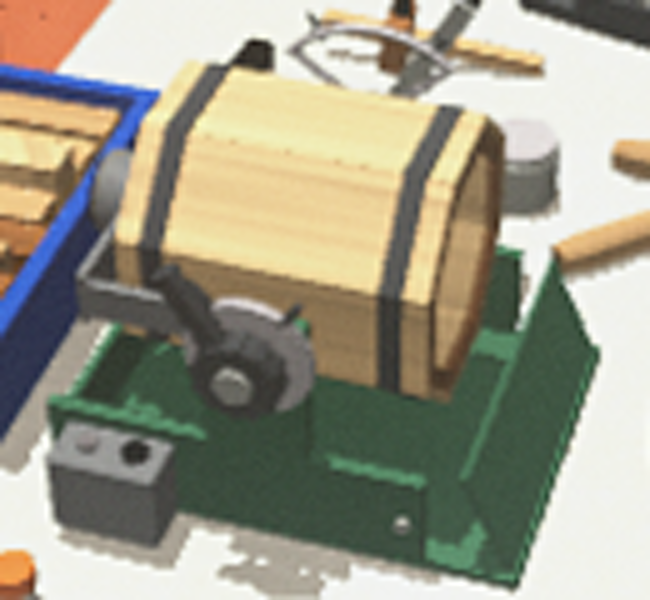

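The crop shows the lug tip at about (163,272), leaning to the rear, and the open pin at about (291,315). I'll push the lug forward with the closed fingers, staying on the outer side of the index disc.

jog_arm(moves=[[0,0,-0.09,0],[-0.569,-0.2,-0.093,-0.296],[-0.569,-0.2,-0.093,-0.296],[-0.569,-0.2,-0.093,-0.296],[-0.569,-0.2,-0.093,-0.296],[-0.569,-0.2,-0.093,-0.296],[-0.569,-0.2,-0.093,-0.296],[-0.569,-0.2,-0.093,-0.296],[-0.569,-0.2,-0.093,-0.296],[-0.569,-0.2,-0.093,-0.296],[-0.569,-0.2,-0.093,-0.296],[-0.569,-0.2,-0.093,-0.296],[-0.569,-0.2,-0.093,-0.296],[-0.569,-0.2,-0.093,-0.296]], hand=0)

```text
clock: 1.95
position: [0.663, 0.2535, 0.3308]
ee_rot: [0.03, -3.141, -0.001]
force: [-0.4, 0.4, 0.5]
width: 0.001
gripper_force: 0.0
```

```bash
python3 plan.py .664 .252 .246 91 .55 .252 .246 91
python3 - <<'E'
from m import *
im=grab("top"); handles(im)
E
```

```text
t 1.9 pos [0.663  0.2535 0.3308] toolx [-1.    -0.019  0.   ] y yaw 91.1 q7 1.22 F [-0.4  0.4  0.5] w 0.001
(0.664, 0.252, 0.246, 91.0) -> [-0.0011 -0.0016  0.0848] spin 0.002
(0.55, 0.252, 0.246, 91.0) -> [0.1129 0.0006 0.0849] spin 0.002
uv [379. 266.] xy 363 -324 size 106 28 yaw -1 hsv [ 18. 112. 158.] z 0.029
uv [343. 257.] xy 391 -196 size 109 28 yaw 46 hsv [ 18. 113. 157.] z 0.028
uv [367. 196.] xy 613 -285 size 108 29 yaw 13 hsv [ 18. 113. 157.] z 0.029
```

jog_arm(moves=[[0,-0.001,0.085,0],[0,-0.001,0.085,0],[0,-0.001,0.085,0],[0.02,-0.001,0.085,0],[0.035,-0.001,0.085,0],[0.045,-0.001,0.085,0],[0.055,-0.001,0.085,0],[0.065,-0.001,0.085,0],[0.075,-0.001,0.085,0],[0.085,-0.001,0.085,0],[0.095,-0.001,0.085,0],[0.105,-0.001,0.085,0],[0.11,-0.001,0.085,0],[0.114,-0.001,0.085,0],[0.114,-0.001,0.085,0]])

```text
clock: 3.88
position: [0.5505, 0.2498, 0.2461]
ee_rot: [-0.028, 3.139, 0.002]
force: [6.1, 3.0, -0.2]
width: 0.006
gripper_force: 3.1
```

Run:
```python
from h import *
print(arm.observe()["force"])
im=grab("side"); save(im,"pics/side_1.png",(185,160,315,280),5)
```

```text
[ 6.12220013  2.98519001 -0.17747545]
```

View pics/side_1.png

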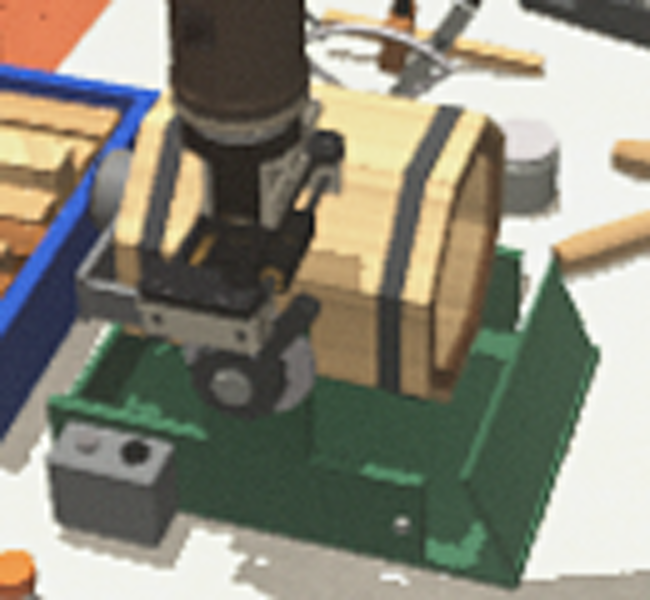

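The lug's tip now stands at (310,302), covering the open pin. I'll nudge it slightly to confirm it is against the stop, then retreat and go to the lever.

jog_arm(moves=[[0.002,0,0,0],[0.004,0,0,0],[0.004,0,0,0]])

```text
clock: 4.3
position: [0.549, 0.2501, 0.247]
ee_rot: [-0.027, 3.135, 0.004]
force: [13.5, 3.8, -0.0]
width: 0.001
gripper_force: 6.0
```

```bash
python3 plan.py .505 -.119 .40 1.1 .505 -.119 .29 1.1
```

```text
t 4.3 pos [0.549  0.2501 0.247 ] toolx [-1.    -0.017 -0.007] y yaw 91.0 q7 1.13 F [13.5  3.8 -0. ] w 0.001
(0.505, -0.119, 0.4, 1.1) -> [ 0.0492 -0.3679 -0.1543] spin 1.569
(0.505, -0.119, 0.29, 1.1) -> [ 0.05   -0.3682 -0.0443] spin 1.569
```

jog_arm(moves=[[-0.015,0,-0.01,0],[-0.015,0,-0.07,0],[0.0,0,-0.13,0],[0.047,-0.37,-0.154,1.569],[0.047,-0.37,-0.154,1.569],[0.047,-0.37,-0.154,1.569],[0.047,-0.37,-0.154,1.569],[0.047,-0.37,-0.154,1.569],[0.047,-0.37,-0.154,1.569],[0.047,-0.37,-0.154,1.569],[0.047,-0.37,-0.154,1.569],[0.047,-0.37,-0.154,1.569],[0.047,-0.37,-0.154,1.569],[0.047,-0.37,-0.154,1.569],[0.047,-0.37,-0.154,1.569]])

```text
clock: 6.18
position: [0.5051, -0.1217, 0.3996]
ee_rot: [-2.199, -2.243, 0.0]
force: [-1.2, 0.4, -0.2]
width: 0.002
gripper_force: 0.0
```

```bash
python3 plan.py .505 -.125 .29 1.1
python3 - <<'E'
from m import *
im=grab("top"); handles(im); save(im,"pics/top_1.png")
im=grab("side"); save(im,"pics/side_2.png",(185,160,315,280),5)
E
```

```text
t 6.2 pos [ 0.5051 -0.1217  0.3996] toolx [-0.02  1.    0.  ] y yaw 1.1 q7 0.26 F [-1.2  0.4 -0.2] w 0.002
(0.505, -0.125, 0.29, 1.1) -> [-0.0033 -0.0002  0.1096] spin 0.001
uv [199. 299.] xy 235 305 size 104 61 yaw -35 hsv [ 15. 129. 152.] z 0.036
uv [185. 254.] xy 392 362 size 110 30 yaw -17 hsv [ 18. 114. 149.] z 0.028
uv [180. 141.] xy 817 424 size 231 87 yaw -87 hsv [ 20. 107. 153.] z 0.029
uv [172. 111.] xy 915 428 size 231 57 yaw -87 hsv [ 19. 110. 153.] z 0.029
```

View pics/side_2.png

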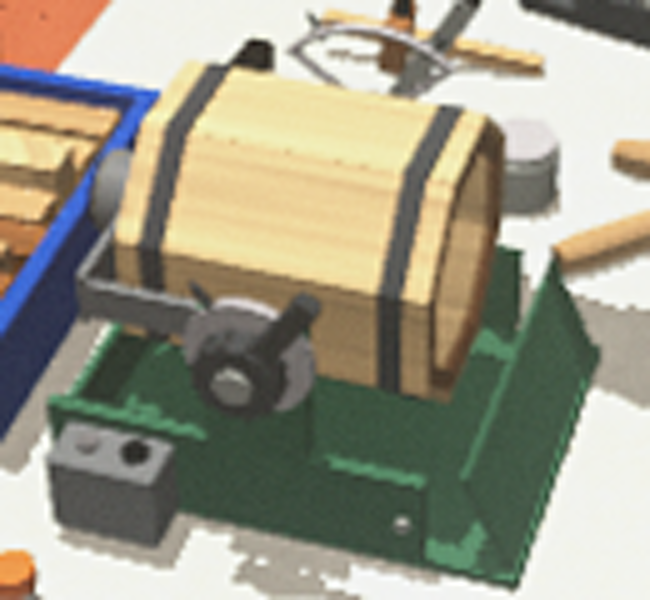

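The lug stands at the open mark, with its tip at (308,302), and the locked pin is now visible at (200,293). Next is the lever.

jog_arm(moves=[[-0.003,0,0,0],[-0.003,0,0,0],[-0.003,0,0.03,0],[-0.003,0,0.07,0],[-0.003,0,0.109,0],[-0.003,0,0.109,0]], hand=0.07)

```text
clock: 7.02
position: [0.5038, -0.1244, 0.2887]
ee_rot: [-2.198, -2.24, 0.005]
force: [0.2, 0.2, 0.2]
width: 0.608
gripper_force: 0.0
```

jog_arm(moves=[[0,0,0,0],[0,0,0,0],[0,0,0,0],[0,0,0,0],[0,0,0,0]], hand=0, newtons=25)

```text
clock: 7.65
position: [0.503, -0.1251, 0.2908]
ee_rot: [-2.199, -2.239, 0.004]
force: [-12.2, 0.1, 8.4]
width: 0.211
gripper_force: 25.0
```

jog_arm(moves=[[0,0.004,-0.003,0],[0,0.011,-0.007,0],[0,0.018,-0.009,0],[0,0.024,-0.011,0],[0,0.031,-0.013,0],[0,0.038,-0.015,0],[0,0.051,-0.017,0],[0,0.058,-0.017,0],[0,0.065,-0.017,0],[0,0.072,-0.017,0],[0,0.079,-0.016,0],[0,0.085,-0.0155,0],[0,0.092,-0.0145,0],[0,0.105,-0.011,0],[0,0.112,-0.008,0],[0,0.118,-0.006,0],[0,0.124,-0.003,0],[0,0.13,0,0],[0,0.13,0,0],[0,0.13,0,0]])

```text
clock: 10.15
position: [0.6344, -0.125, 0.2909]
ee_rot: [2.203, 2.239, -0.005]
force: [-2.7, -6.1, 0.5]
width: 0.207
gripper_force: 25.0
```

Run:
```python
from h import *
im=grab("side"); save(im,"pics/side_3.png",(185,130,335,280),4)
P=pts(im); c=im["color"]
```

```text
(no output)
```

View pics/side_3.png

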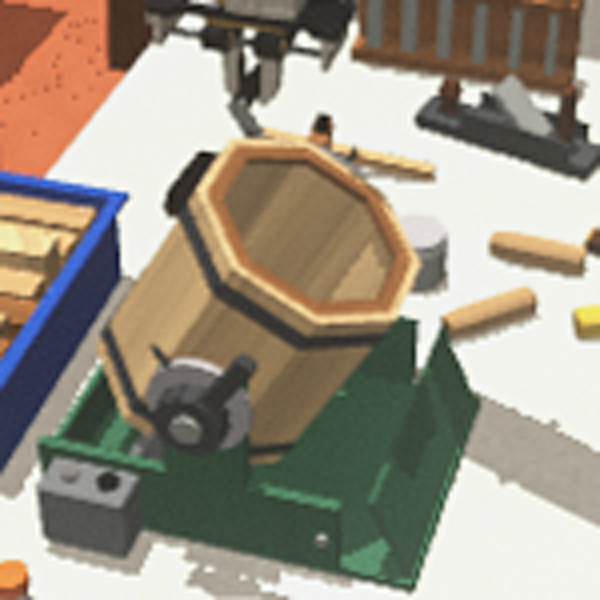

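The side view shows the barrel mouth-up (its opening centred near (315,235) in the crop), with the collar open. Next I release the lever and rise.

jog_arm(moves=[[0,0,0,0],[0,0,0,0],[0,0,0,0],[0,0,0,0],[0,0,-0.05,0],[0,0,-0.11,0],[-0.05,-0.05,-0.14,0],[-0.1,-0.3,-0.14,0],[-0.1,-0.3,-0.14,0],[-0.1,-0.3,-0.14,0],[-0.1,-0.3,-0.14,0],[-0.1,-0.3,-0.14,0],[-0.1,-0.3,-0.14,0]], hand=0.07)

```text
clock: 11.82
position: [0.337, -0.2282, 0.4312]
ee_rot: [2.2, 2.241, 0.003]
force: [1.2, 0.5, 0.3]
width: 0.761
gripper_force: 0.0
```

Run:
```python
from m import *
im=grab("top"); P=pts(im); handles(im,P); save(im,"pics/top_2.png")
hsv=cv2.cvtColor(im["color"],cv2.COLOR_RGB2HSV).astype(int)
for nm,(u0,v0,u1,v1) in dict(tin=(345,215,375,242),gauge=(393,160,420,225)).items():
    p=P[v0:v1,u0:u1].reshape(-1,3); p=p[p[:,2]>.03]; print(nm,len(p),p[:,:2].min(0).round(3),p[:,:2].max(0).round(3),p[:,2].max().round(3))
# lever grip now
k=(P[...,2]>.29)&(P[...,2]<.33)&(hsv[...,2]<60)&(P[...,1]<-.07)&(P[...,1]>-.17)&(P[...,0]>.58)&(P[...,0]<.68)
print("grip",k.sum(),np.percentile(P[k],[5,50,95],axis=0).round(3).tolist() if k.any() else "")
# barrel mouth rim: highest
k=(P[...,2]>.22)&(P[...,2]<.36)&(abs(P[...,1]-.07)<.115)&(P[...,0]>.40)&(P[...,0]<.66)
print("rim",np.percentile(P[k],[1,50,99],axis=0).round(3).tolist())
```

```text
uv [199. 300.] xy 235 305 size 104 61 yaw -35 hsv [ 15. 129. 148.] z 0.036
uv [343. 257.] xy 392 -195 size 106 28 yaw 46 hsv [ 18. 113. 148.] z 0.029
uv [185. 254.] xy 392 362 size 110 30 yaw -17 hsv [ 18. 114. 145.] z 0.029
uv [367. 196.] xy 613 -285 size 109 29 yaw 13 hsv [ 18. 113. 149.] z 0.029
uv [180. 141.] xy 817 424 size 231 87 yaw -87 hsv [ 20. 107. 149.] z 0.029
uv [172. 111.] xy 914 428 size 231 57 yaw -87 hsv [ 19. 110. 149.] z 0.029
tin 348 [ 0.416 -0.287] [ 0.528 -0.188] 0.5
gauge 304 [ 0.579 -0.458] [ 0.734 -0.398] 0.078
grip 156 [[0.626, -0.156, 0.3], [0.633, -0.121, 0.305], [0.641, -0.083, 0.309]]
rim [[0.423, -0.028, 0.228], [0.559, 0.071, 0.286], [0.655, 0.175, 0.336]]
```

View pics/top_2.png

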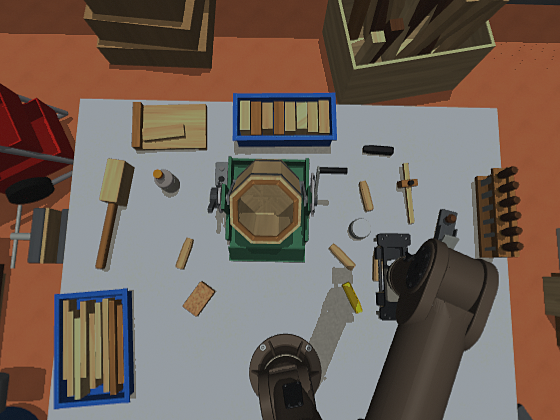

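The top view shows the barrel mouth at (268,208) facing up, the lever grip moved to (333,170), and four bare handles on the bench. The handle at (378,265) is partly under the gripper.

```bash
python3 plan.py .363 -.324 .1 -91 .363 -.324 .017 -91
```

```text
t 11.9 pos [ 0.3382 -0.2276  0.431 ] toolx [-0.02  1.    0.  ] y yaw 1.1 q7 0.42 F [ 0.   0.4 -0.9] w 0.763
(0.363, -0.324, 0.1, -91.0) -> [-0.097   0.0225  0.331 ] spin -1.534
(0.363, -0.324, 0.017, -91.0) -> [-0.097   0.0224  0.414 ] spin -1.534
```

jog_arm(moves=[[-0.097,0.0225,0.1,1.607],[-0.097,0.0225,0.2,1.607],[-0.097,0.0225,0.2,1.607],[-0.097,0.0225,0.26,1.607],[-0.097,0.0225,0.3,1.607],[-0.097,0.0225,0.31,1.607],[-0.097,0.0225,0.31,1.607],[-0.097,0.0225,0.31,1.607],[-0.097,0.0225,0.31,1.607],[-0.097,0.0225,0.31,1.607],[-0.097,0.0225,0.31,1.607],[-0.097,0.0225,0.36,1.607],[-0.097,0.0225,0.413,1.607],[-0.097,0.0225,0.413,1.607]], hand=0.065)

```text
clock: 13.62
position: [0.3603, -0.3236, 0.0156]
ee_rot: [-3.139, 0.026, 0.007]
force: [-0.6, 0.0, -0.1]
width: 0.71
gripper_force: 0.0
```

jog_arm(moves=[[0,0,0,0],[0,0,0,0],[0,0,0,0],[0,0,0,0],[0,0,-0.05,0],[0,0,-0.11,0],[0,0,-0.17,0],[0,0,-0.23,0],[0,0,-0.29,0],[0,0,-0.34,0],[0,0,-0.34,0]], hand=0, newtons=30)

```text
clock: 15.0
position: [0.3625, -0.3259, 0.3609]
ee_rot: [3.14, -0.027, 0.009]
force: [-0.1, 0.6, -1.8]
width: 0.323
gripper_force: 29.9
```

```bash
python3 plan.py .5 .0735 .36 1.1 .5 .0735 .3 1.1
```

```text
t 15.0 pos [ 0.3625 -0.3259  0.3609] toolx [ 1.    -0.017  0.006] y yaw -91.0 q7 -0.71 F [-0.1  0.6 -1.8] w 0.323
(0.5, 0.0735, 0.36, 1.1) -> [ 0.1307 -0.4017  0.0009] spin 1.535
(0.5, 0.0735, 0.3, 1.1) -> [ 0.1303 -0.4018  0.0609] spin 1.535
```

jog_arm(moves=[[0.02,-0.05,-0.04,-0.187],[0.13,-0.402,-0.04,-1.607],[0.13,-0.402,-0.04,-1.607],[0.13,-0.402,-0.04,-1.607],[0.13,-0.402,-0.04,-1.607],[0.13,-0.402,-0.04,-1.607],[0.13,-0.402,-0.04,-1.607],[0.13,-0.402,-0.04,-1.607],[0.13,-0.402,-0.04,-1.607],[0.13,-0.402,-0.04,-1.607],[0.13,-0.402,-0.04,-1.607],[0.13,-0.402,0.01,-1.607],[0.13,-0.402,0.06,-1.607],[0.13,-0.402,0.06,-1.607]])

```text
clock: 16.75
position: [0.4962, 0.0748, 0.2952]
ee_rot: [-2.2, -2.238, 0.009]
force: [-0.1, -0.3, -0.5]
width: 0.325
gripper_force: 29.9
```

```bash
python3 plan.py .391 -.196 .35 -44 .391 -.196 .017 -44
```

```text
t 16.8 pos [0.4962 0.0748 0.2952] toolx [-0.017  1.    -0.002] y yaw 1.0 q7 -0.03 F [-0.1 -0.3 -0.5] w 0.325
(0.391, -0.196, 0.35, -44.0) -> [-0.2691 -0.1102 -0.0536] spin 0.785
(0.391, -0.196, 0.017, -44.0) -> [-0.2685 -0.1081  0.2794] spin 0.785
```

jog_arm(moves=[[0,0,0,0],[0,0,0,0],[0,0,0,0],[0,0,-0.05,0],[0,0,-0.1,0],[-0.268,-0.113,-0.1,0.785],[-0.268,-0.113,-0.1,0.785],[-0.268,-0.113,-0.1,0.785],[-0.268,-0.113,-0.1,0.785],[-0.268,-0.113,-0.1,0.785],[-0.268,-0.113,-0.05,0.785],[-0.268,-0.113,-0.02,0.785],[-0.268,-0.113,-0.02,0.785]], hand=0.065)

```text
clock: 18.38
position: [0.3897, -0.1948, 0.317]
ee_rot: [-2.89, -1.228, 0.004]
force: [-0.1, 0.3, -0.2]
width: 0.71
gripper_force: 0.0
```

```bash
python3 plan.py .391 -.196 .1 -44 .391 -.196 .017 -44
python3 - <<'E'
from m import *
im=grab("top"); P=pts(im); handles(im,P); save(im,"pics/top_3.png",(190,140,330,270),4)
im=grab("side"); handles(im)
E
```

```text
t 18.4 pos [ 0.3897 -0.1948  0.317 ] toolx [ 0.694  0.72  -0.002] y yaw -44.0 q7 -0.36 F [-0.1  0.3 -0.2] w 0.710
(0.391, -0.196, 0.1, -44.0) -> [0.0005 0.0022 0.217 ] spin 0.001
(0.391, -0.196, 0.017, -44.0) -> [0.0006 0.0024 0.3   ] spin 0.001
uv [199. 299.] xy 235 305 size 103 61 yaw -35 hsv [ 15. 129. 148.] z 0.036
uv [338. 252.] xy 411 -178 size 55 25 yaw 46 hsv [ 18.  115.5 137.5] z 0.03
uv [185. 254.] xy 392 362 size 110 30 yaw -17 hsv [ 18. 114. 145.] z 0.029
uv [367. 196.] xy 613 -285 size 109 29 yaw 13 hsv [ 18. 113. 149.] z 0.029
uv [180. 141.] xy 817 424 size 231 87 yaw -87 hsv [ 20. 107. 149.] z 0.029
uv [172. 111.] xy 914 428 size 231 57 yaw -87 hsv [ 19. 110. 149.] z 0.03
uv [306. 417.] xy 197 682 size 50 13 yaw 17 hsv [ 16. 117. 119.] z 0.028
uv [402. 412.] xy -43 593 size 36 16 yaw 4 hsv [ 16.  114.5 125.5] z 0.029
uv [167. 359.] xy 633 641 size 150 27 yaw -2 hsv [ 16. 110. 117.] z 0.024
uv [115. 321.] xy 846 570 size 169 20 yaw 3 hsv [ 15. 118. 125.] z 0.023
uv [270. 308.] xy 391 375 size 114 38 yaw -17 hsv [ 17. 101. 219.] z 0.027
uv [320. 306.] xy 236 313 size 114 76 yaw -34 hsv [ 15. 111. 227.] z 0.034
uv [138. 287.] xy 854 427 size 227 177 yaw -87 hsv [ 19. 104. 239.] z 0.029
uv [308. 208.] xy 386 -179 size 117 41 yaw 45 hsv [ 17. 103. 146.] z 0.023
uv [293. 143.] xy 587 -709 size 141 95 yaw 4 hsv [ 13. 121. 105.] z 0.02
uv [404.  91.] xy 52 -1594 size 121 89 yaw -2 hsv [ 13. 156.  96.] z 0.023
uv [376.  90.] xy 243 -1553 size 263 117 yaw -19 hsv [ 17. 110. 157.] z 0.023
```

View pics/top_3.png

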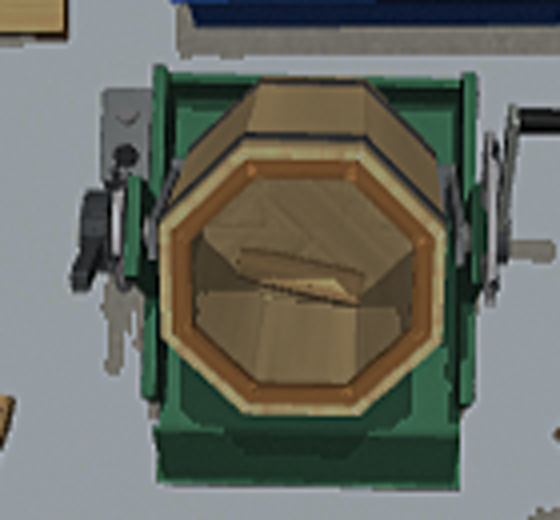

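The crop shows the first handle lying in the barrel bottom, around (300,275). Next is the handle at (391,-196).

jog_arm(moves=[[0,0.001,0.06,0],[0,0.001,0.12,0],[0,0.001,0.18,0],[0,0.001,0.24,0],[0,0.001,0.28,0],[0,0.001,0.298,0],[0,0.001,0.298,0]])

```text
clock: 19.35
position: [0.3928, -0.1955, 0.0198]
ee_rot: [-2.889, -1.232, -0.002]
force: [1.0, 0.6, 0.2]
width: 0.705
gripper_force: 0.0
```

jog_arm(moves=[[0,0,0,0],[0,0,0,0],[0,0,0,0],[0,0,0,0],[0,0,-0.05,0],[0,0,-0.11,0],[0,0,-0.17,0],[0,0,-0.23,0],[0,0,-0.29,0],[0,0,-0.35,0],[0,0,-0.38,0],[0,0,-0.38,0]], hand=0)

```text
clock: 20.85
position: [0.3923, -0.1958, 0.4011]
ee_rot: [-2.889, -1.232, -0.007]
force: [-0.6, 0.0, -1.3]
width: 0.32
gripper_force: 30.0
```

```bash
python3 plan.py .5 .0735 .40 1.1 .5 .0735 .3 1.1
```

```text
t 20.9 pos [ 0.3923 -0.1958  0.4011] toolx [0.692 0.722 0.004] y yaw -43.8 q7 -0.54 F [-0.6  0.  -1.3] w 0.320
(0.5, 0.0735, 0.4, 1.1) -> [ 0.2689 -0.1087  0.0021] spin -0.784
(0.5, 0.0735, 0.3, 1.1) -> [ 0.2684 -0.1088  0.1021] spin -0.784
```

jog_arm(moves=[[0.27,-0.109,0,-0.785],[0.27,-0.109,0,-0.785],[0.27,-0.109,0,-0.785],[0.27,-0.109,0,-0.785],[0.27,-0.109,0,-0.785],[0.27,-0.109,0,-0.785],[0.27,-0.109,0,-0.785],[0.27,-0.109,0.05,-0.785],[0.27,-0.109,0.1,-0.785],[0.27,-0.109,0.1,-0.785]])

```text
clock: 22.1
position: [0.4974, 0.0728, 0.2974]
ee_rot: [-2.202, -2.237, 0.008]
force: [1.6, 0.5, 0.4]
width: 0.323
gripper_force: 29.9
```

```bash
python3 plan.py .613 -.285 .40 -77 .613 -.285 .1 -77
```

```text
t 22.1 pos [0.4974 0.0728 0.2974] toolx [-0.016  1.    -0.001] y yaw 0.9 q7 0.08 F [1.6 0.5 0.4] w 0.323
(0.613, -0.285, 0.4, -77.0) -> [-0.3597  0.1094 -0.1027] spin 1.360
(0.613, -0.285, 0.1, -77.0) -> [-0.3593  0.1111  0.1973] spin 1.360
```

jog_arm(moves=[[0,0,0,0],[0,0,0,0],[0,0,0,0],[0,0,-0.05,0],[0,0,-0.11,0],[-0.36,0.108,-0.13,1.36],[-0.36,0.108,-0.13,1.36],[-0.36,0.108,-0.13,1.36],[-0.36,0.108,-0.13,1.36],[-0.36,0.108,-0.13,1.36],[-0.36,0.108,-0.13,1.36],[-0.36,0.108,-0.13,1.36],[-0.36,0.108,-0.08,1.36],[-0.36,0.108,-0.02,1.36],[-0.36,0.108,0.04,1.36],[-0.36,0.108,0.04,1.36]], hand=0.06)

```text
clock: 24.1
position: [0.614, -0.2809, 0.2562]
ee_rot: [-3.116, -0.361, 0.009]
force: [-0.2, -0.4, 0.3]
width: 0.654
gripper_force: 0.0
```

```bash
python3 - <<'E'
from m import *
im=grab("top"); handles(im)
E
python3 plan.py .613 -.285 .018 -77
```

```text
uv [199. 299.] xy 235 305 size 104 61 yaw -34 hsv [ 15.  129.  156.5] z 0.036
uv [185. 254.] xy 392 362 size 110 30 yaw -17 hsv [ 18. 114. 153.] z 0.029
uv [179. 141.] xy 817 424 size 231 87 yaw -87 hsv [ 20. 107. 158.] z 0.029
uv [172. 111.] xy 914 428 size 231 57 yaw -87 hsv [ 19. 110. 158.] z 0.029
t 24.1 pos [ 0.6149 -0.2825  0.2598] toolx [ 0.974  0.228 -0.002] y yaw -76.8 q7 -0.40 F [ 0.4 -1.3  1.4] w 0.655
(0.613, -0.285, 0.018, -77.0) -> [-0.002   0.0022  0.2418] spin 0.004
```

jog_arm(moves=[[-0.002,0.002,0.06,0],[-0.002,0.002,0.12,0],[-0.002,0.002,0.17,0],[-0.002,0.002,0.21,0],[-0.002,0.002,0.24,0],[-0.002,0.002,0.24,0]])

```text
clock: 24.9
position: [0.6149, -0.2861, 0.0209]
ee_rot: [-3.121, -0.362, -0.002]
force: [0.4, -1.0, 0.7]
width: 0.652
gripper_force: 0.0
```

jog_arm(moves=[[0,0,0,0],[0,0,0,0],[0,0,0,0],[0,0,0,0],[0,0,-0.05,0],[0,0,-0.11,0],[0,0,-0.17,0],[0,0,-0.23,0],[0,0,-0.29,0],[0,0,-0.35,0],[0,0,-0.4,0],[0,0,-0.4,0]], hand=0)

```text
clock: 26.4
position: [0.6132, -0.2875, 0.4239]
ee_rot: [3.117, 0.358, 0.007]
force: [-0.9, 0.3, -1.5]
width: 0.325
gripper_force: 30.0
```

```bash
python3 plan.py .5 .0735 .42 1.1 .5 .0735 .3 1.1
```

```text
t 26.4 pos [ 0.6132 -0.2875  0.4239] toolx [0.974 0.227 0.004] y yaw -76.9 q7 -0.51 F [-0.9  0.3 -1.5] w 0.325
(0.5, 0.0735, 0.42, 1.1) -> [-0.0283 -0.3773  0.0021] spin -1.361
(0.5, 0.0735, 0.3, 1.1) -> [-0.0288 -0.3778  0.1221] spin -1.361
```

jog_arm(moves=[[-0.029,-0.378,0,-1.361],[-0.029,-0.378,0,-1.361],[-0.029,-0.378,0,-1.361],[-0.029,-0.378,0,-1.361],[-0.029,-0.378,0,-1.361],[-0.029,-0.378,0,-1.361],[-0.029,-0.378,0,-1.361],[-0.029,-0.378,0,-1.361],[-0.029,-0.378,0,-1.361],[-0.029,-0.378,0.06,-1.361],[-0.029,-0.378,0.12,-1.361],[-0.029,-0.378,0.12,-1.361]])

```text
clock: 27.9
position: [0.496, 0.0751, 0.2963]
ee_rot: [-2.2, -2.238, 0.012]
force: [-0.0, 0.3, -0.9]
width: 0.322
gripper_force: 30.0
```

```bash
python3 plan.py .392 .362 .40 73 .392 .362 .1 73
```

```text
t 27.9 pos [0.496  0.0751 0.2963] toolx [-0.017  1.    -0.003] y yaw 1.0 q7 0.09 F [-0.   0.3 -0.9] w 0.322
(0.392, 0.362, 0.4, 73.0) -> [ 0.2884 -0.0999 -0.1036] spin -1.257
(0.392, 0.362, 0.1, 73.0) -> [ 0.2892 -0.0975  0.1963] spin -1.257
```

jog_arm(moves=[[0,0,0,0],[0,0,0,0],[0,0,0,0],[0,0,-0.05,0],[0,0,-0.11,0],[0.289,-0.102,-0.11,-1.257],[0.289,-0.102,-0.11,-1.257],[0.289,-0.102,-0.11,-1.257],[0.289,-0.102,-0.11,-1.257],[0.289,-0.102,-0.11,-1.257],[0.289,-0.102,-0.11,-1.257],[0.289,-0.102,-0.11,-1.257],[0.289,-0.102,-0.05,-1.257],[0.289,-0.102,0,-1.257],[0.289,-0.102,0.05,-1.257],[0.289,-0.102,0.05,-1.257]], hand=0.065)

```text
clock: 29.9
position: [0.3899, 0.3615, 0.2479]
ee_rot: [-0.46, -3.105, 0.007]
force: [0.6, -0.3, 0.8]
width: 0.706
gripper_force: 0.0
```

```bash
python3 - <<'E'
from m import *
im=grab("top"); handles(im); save(im,"pics/top_4.png")
print('side'); im=grab("side"); handles(im)
E
python3 plan.py .392 .362 .018 73
```

```text
uv [198. 301.] xy 237 303 size 99 61 yaw -35 hsv [ 15.  128.  128.5] z 0.036
uv [180. 141.] xy 817 424 size 231 87 yaw -87 hsv [ 20. 107. 147.] z 0.029
uv [172. 111.] xy 914 428 size 231 57 yaw -87 hsv [ 19. 110. 147.] z 0.03
side
uv [306. 417.] xy 197 682 size 50 13 yaw 17 hsv [ 16.  116.5 119. ] z 0.028
uv [167. 359.] xy 634 641 size 156 33 yaw 1 hsv [ 16. 109. 117.] z 0.024
uv [115. 321.] xy 847 569 size 167 21 yaw 3 hsv [ 15. 120. 125.] z 0.025
uv [270. 308.] xy 391 373 size 112 37 yaw -16 hsv [ 16. 102. 155.] z 0.027
uv [320. 306.] xy 236 312 size 115 76 yaw -36 hsv [ 14. 108. 146.] z 0.034
uv [138. 287.] xy 854 425 size 224 176 yaw -87 hsv [ 19. 104. 238.] z 0.029
t 30.0 pos [0.3921 0.3631 0.2516] toolx [-0.957  0.29  -0.001] y yaw 73.1 q7 0.70 F [0.2 0.7 0.2] w 0.710
(0.392, 0.362, 0.018, 73.0) -> [ 0.     -0.0014  0.2336] spin 0.003
```

View pics/top_4.png

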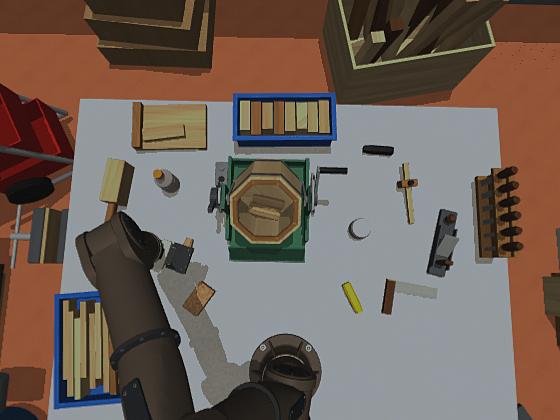

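The right side of the bench is now clear of bare handles, and there are handles in the barrel at (266,208). The last one is still under the gripper, at (270,308) in the side view.

jog_arm(moves=[[0,-0.001,0.06,0],[0,-0.001,0.12,0],[0,-0.001,0.17,0],[0,-0.001,0.21,0],[0,-0.001,0.231,0],[0,-0.001,0.231,0]])

```text
clock: 30.75
position: [0.392, 0.363, 0.0196]
ee_rot: [0.459, 3.107, 0.002]
force: [0.5, -0.3, 0.3]
width: 0.709
gripper_force: 0.0
```

jog_arm(moves=[[0,0,0,0],[0,0,0,0],[0,0,0,0],[0,0,0,0],[0,0,-0.05,0],[0,0,-0.11,0],[0,0,-0.17,0],[0,0,-0.23,0],[0,0,-0.29,0],[0,0,-0.35,0],[0,0,-0.38,0],[0,0,-0.38,0]], hand=0)

```text
clock: 32.25
position: [0.3918, 0.3619, 0.4009]
ee_rot: [0.46, 3.106, 0.006]
force: [-0.3, 0.5, -2.2]
width: 0.324
gripper_force: 30.0
```

```bash
python3 plan.py .5 .0735 .40 1.1 .5 .0735 .3 1.1
```

```text
t 32.2 pos [0.3918 0.3619 0.4009] toolx [-0.957  0.29  -0.001] y yaw 73.2 q7 0.62 F [-0.3  0.5 -2.2] w 0.324
(0.5, 0.0735, 0.4, 1.1) -> [-1.871e-01 -2.447e-01  1.000e-04] spin 1.258
(0.5, 0.0735, 0.3, 1.1) -> [-0.187  -0.245   0.1001] spin 1.258
```

jog_arm(moves=[[-0.187,-0.245,-0.02,1.258],[-0.187,-0.245,-0.02,1.258],[-0.187,-0.245,-0.02,1.258],[-0.187,-0.245,-0.02,1.258],[-0.187,-0.245,-0.02,1.258],[-0.187,-0.245,-0.02,1.258],[-0.187,-0.245,-0.02,1.258],[-0.187,-0.245,-0.02,1.258],[-0.187,-0.245,0.04,1.258],[-0.187,-0.245,0.1,1.258],[-0.187,-0.245,0.1,1.258]])

```text
clock: 33.62
position: [0.4958, 0.073, 0.2954]
ee_rot: [-2.195, -2.242, 0.011]
force: [0.2, -0.5, -0.7]
width: 0.326
gripper_force: 30.0
```

jog_arm(moves=[[0,0,0,0],[0,0,0,0],[0,0,0,0],[0,0,-0.05,0],[0,0,-0.11,0],[-0.15,-0.1,-0.13,0],[-0.2,-0.15,-0.13,0],[-0.2,-0.15,-0.13,0],[-0.2,-0.15,-0.13,0],[-0.2,-0.15,-0.13,0],[-0.2,-0.15,-0.13,0]], hand=0.065)

```text
clock: 35.0
position: [0.3526, -0.1313, 0.4291]
ee_rot: [-2.203, -2.238, -0.005]
force: [-0.3, 0.6, -0.2]
width: 0.709
gripper_force: 0.0
```

```bash
python3 - <<'E'
from m import *
im=grab("top"); P=pts(im); handles(im,P); save(im,"pics/top_5.png",(60,90,560,420),1.6)
hsv=cv2.cvtColor(im["color"],cv2.COLOR_RGB2HSV).astype(int)
k=(P[...,2]>.29)&(P[...,2]<.33)&(hsv[...,2]<60)&(P[...,1]<-.07)&(P[...,1]>-.17)&(P[...,0]>.58)&(P[...,0]<.68)
print("grip",k.sum(),np.percentile(P[k],[5,50,95],axis=0).round(3).tolist())
E
python3 plan.py .6335 -.124 .4 1.1 .6335 -.124 .29 1.1
```

```text
uv [199. 300.] xy 235 305 size 104 61 yaw -35 hsv [ 15. 129. 149.] z 0.036
uv [180. 141.] xy 817 424 size 231 87 yaw -87 hsv [ 20. 107. 150.] z 0.029
uv [172. 111.] xy 914 428 size 231 57 yaw -87 hsv [ 19. 110. 150.] z 0.03
grip 154 [[0.626, -0.156, 0.3], [0.632, -0.121, 0.305], [0.64, -0.086, 0.309]]
t 35.0 pos [ 0.3531 -0.1302  0.429 ] toolx [-0.017  1.     0.001] y yaw 1.0 q7 -0.23 F [-0.   0.4 -0.6] w 0.707
(0.6335, -0.124, 0.4, 1.1) -> [0.0012 0.2805 0.0293] spin -0.002
(0.6335, -0.124, 0.29, 1.1) -> [0.001  0.2803 0.1393] spin -0.002
```

View pics/top_5.png

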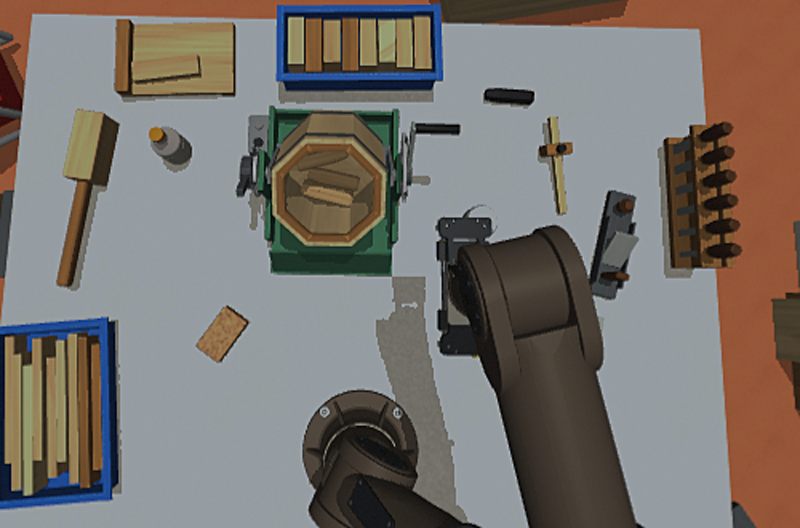

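All four handles are in the barrel, around (328,185), and the bench is clear of bare handles. Next I grip the lever.

jog_arm(moves=[[0,0.28,0,0],[0,0.28,0,0],[0,0.28,0,0],[0,0.28,0,0],[0,0.28,0,0],[0,0.28,0,0],[0,0.28,0.05,0],[0,0.28,0.1,0],[0,0.28,0.138,0],[0,0.28,0.138,0]])

```text
clock: 36.3
position: [0.4705, -0.0946, 0.3736]
ee_rot: [2.172, 2.207, 0.045]
force: [0.3, -0.4, 0.8]
width: 0.711
gripper_force: 0.0
```

jog_arm(moves=[[0,0,0,0],[0,0,0,0],[0,0,0,0],[0,0,0,0],[0,0,0,0]], hand=0, newtons=25)

```text
clock: 36.92
position: [0.4717, -0.0931, 0.3749]
ee_rot: [2.168, 2.209, 0.047]
force: [0.5, 0.5, -0.8]
width: 0.211
gripper_force: 0.0
```

```bash
python3 plan.py .6335 -.124 .43 1.1; python3 -c "
from h import *
s=arm.observe(); print(s['joints'].round(2), s['dq'].round(3))"
```

```text
t 36.9 pos [ 0.4717 -0.0931  0.3749] toolx [-0.019  1.    -0.012] y yaw 1.1 q7 -0.37 F [ 0.5  0.5 -0.8] w 0.211
(0.6335, -0.124, 0.43, 1.1) -> [-0.0345  0.164  -0.0459] spin 0.000
[-1.63 -0.44  1.32  1.78  0.45  1.44 -0.37] [ 0.002  0.001  0.001  0.005 -0.001 -0.    -0.001]
```

jog_arm(moves=[[-0.03,0,-0.055,0],[-0.1,0,-0.06,0],[-0.19,0,-0.06,0],[-0.19,0,-0.06,0],[-0.19,0.06,-0.06,0],[-0.19,0.12,-0.06,0],[-0.19,0.14,-0.06,0],[-0.19,0.14,-0.06,0],[-0.19,0.14,-0.06,0],[-0.19,0.14,-0.06,0]], hand=0.07)

```text
clock: 38.17
position: [0.4737, -0.2177, 0.4645]
ee_rot: [2.129, 2.169, 0.076]
force: [-0.2, 0.2, 0.1]
width: 0.761
gripper_force: 0.0
```

```bash
python3 plan.py .6335 -.124 .43 1.1; python3 -c "
from h import *
s=arm.observe(); print(s['joints'].round(2))"
```

```text
t 38.2 pos [ 0.4737 -0.2177  0.4645] toolx [-0.016  0.999 -0.038] y yaw 1.2 q7 -0.09 F [-0.2  0.2  0.1] w 0.761
(0.6335, -0.124, 0.43, 1.1) -> [0.0922 0.1571 0.0481] spin 0.001
[-1.46 -0.44  1.32  1.56  0.47  1.59 -0.09]
```

jog_arm(moves=[[0.2,-0.1,0,0],[0.2,-0.1,0,0],[0.2,-0.1,0,0],[0.2,-0.1,0,0],[0.45,-0.1,0,0],[0.45,-0.1,0,0],[0.45,-0.1,0,0],[0.45,-0.1,0,0],[0.65,-0.15,0,0],[0.65,-0.15,0,0],[0.65,-0.15,0,0],[0.65,-0.15,0,0],[0.75,-0.25,0,0],[0.75,-0.25,0,0],[0.75,-0.25,0,0]])

```text
clock: 40.05
position: [0.2093, 0.5286, 0.408]
ee_rot: [2.123, 2.174, 0.073]
force: [0.1, -1.3, 1.4]
width: 0.762
gripper_force: 0.0
```

```bash
python3 plan.py .172 .601 .4 74 .45 .45 .42 74 ; python3 -c "
from h import *
s=arm.observe(); print(s['joints'].round(2))"
```

```text
t 40.0 pos [0.2093 0.5286 0.408 ] toolx [-0.022  0.999 -0.04 ] y yaw 1.5 q7 -1.28 F [ 0.1 -1.3  1.4] w 0.762
(0.172, 0.601, 0.4, 74.0) -> [ 0.0734 -0.036   0.0013] spin -1.266
(0.45, 0.45, 0.42, 74.0) -> [-0.0843  0.2385  0.0166] spin -1.266
[-1.55  0.25  0.26  1.44  0.05  1.47 -1.28]
```

```bash
python3 plan.py .4 .69 .44 1.1 .61 .51 .44 1.1 .75 .27 .44 1.1 .8 0 .44 1.1 .75 -.27 .44 1.1 .64 -.13 .44 1.1; python3 -c "
from h import *
s=arm.observe(); print(cv2.Rodrigues(s['ee_rot'])[0].round(3))"
```

```text
t 40.0 pos [0.2093 0.5286 0.408 ] toolx [-0.022  0.999 -0.04 ] y yaw 1.5 q7 -1.28 F [ 0.1 -1.3  1.4] w 0.762
(0.4, 0.69, 0.44, 1.1) -> [ 0.1558  0.1972 -0.0176] spin 0.007
(0.61, 0.51, 0.44, 1.1) -> [-0.0286  0.4013  0.0115] spin 0.007
(0.75, 0.27, 0.44, 1.1) -> [-0.2714  0.5342  0.0353] spin 0.007
(0.8, 0.0, 0.44, 1.1) -> [-0.5422  0.5769  0.0507] spin 0.007
(0.75, -0.27, 0.44, 1.1) -> [-0.8109  0.5202  0.0554] spin 0.007
(0.64, -0.13, 0.44, 1.1) -> [-0.6686  0.4145  0.0385] spin 0.007
[[-0.022  0.994  0.106]
 [ 0.999  0.026 -0.037]
 [-0.04   0.105 -0.994]]
```

jog_arm(moves=[[0.156,0.197,-0.018,0],[0.156,0.197,-0.018,0],[0.156,0.197,-0.018,0],[0.156,0.197,-0.018,0],[0.156,0.197,-0.018,0],[-0.029,0.4,0.01,0],[-0.029,0.4,0.01,0],[-0.029,0.4,0.01,0],[-0.029,0.4,0.01,0],[-0.029,0.4,0.01,0],[-0.271,0.534,0.035,0],[-0.271,0.534,0.035,0],[-0.271,0.534,0.035,0],[-0.271,0.534,0.035,0],[-0.271,0.534,0.035,0],[-0.542,0.577,0.05,0],[-0.542,0.577,0.05,0],[-0.542,0.577,0.05,0],[-0.542,0.577,0.05,0],[-0.542,0.577,0.05,0]])

```text
clock: 42.55
position: [0.8006, -0.0111, 0.4421]
ee_rot: [2.134, 2.161, 0.072]
force: [-0.2, 0.6, 0.4]
width: 0.76
gripper_force: 0.0
```

```bash
python3 plan.py .75 -.27 .44 1.1 .64 -.13 .44 1.1; python3 -c "
from h import *
s=arm.observe(); print(s['joints'].round(2))"
```

```text
t 42.5 pos [ 0.8006 -0.0111  0.4421] toolx [-0.011  0.999 -0.041] y yaw 0.9 q7 0.05 F [-0.2  0.6  0.4] w 0.760
(0.75, -0.27, 0.44, 1.1) -> [-0.258  -0.0543  0.0069] spin -0.004
(0.64, -0.13, 0.44, 1.1) -> [-0.117  -0.1616 -0.0104] spin -0.004
[-0.2   0.66  0.33  0.73 -0.17  1.66  0.05]
```

jog_arm(moves=[[-0.06,-0.08,-0.005,0],[-0.117,-0.165,-0.01,0],[-0.117,-0.165,-0.01,0],[-0.117,-0.165,-0.01,0],[-0.117,-0.165,-0.01,0],[-0.117,-0.165,-0.01,0]])

```text
clock: 43.3
position: [0.639, -0.1228, 0.4383]
ee_rot: [2.126, 2.172, 0.077]
force: [0.3, 0.6, 0.2]
width: 0.76
gripper_force: 0.0
```

```bash
python3 plan.py .634 -.124 .35 1.1 .634 -.124 .29 1.1; python3 -c "
from h import *
s=arm.observe(); print(s['joints'].round(2))"
```

```text
t 43.3 pos [ 0.639  -0.1228  0.4383] toolx [-0.019  0.999 -0.037] y yaw 1.3 q7 0.21 F [0.3 0.6 0.2] w 0.760
(0.634, -0.124, 0.35, 1.1) -> [ 0.0022 -0.0144  0.0873] spin 0.004
(0.634, -0.124, 0.29, 1.1) -> [ 0.0045 -0.0208  0.1469] spin 0.004
[-0.13  0.33  0.34  1.27 -0.1   1.44  0.21]
```

jog_arm(moves=[[0.001,-0.008,0.03,0],[0.002,-0.012,0.07,0],[0.003,-0.017,0.11,0],[0.0045,-0.021,0.146,0],[0.0045,-0.021,0.146,0]])

```text
clock: 43.92
position: [0.6319, -0.124, 0.2878]
ee_rot: [2.13, 2.175, 0.07]
force: [-0.3, -0.2, 0.2]
width: 0.761
gripper_force: 0.0
```

jog_arm(moves=[[0,0,0,0],[0,0,0,0],[0,0,0,0],[0,0,0,0],[0,0,0,0]], hand=0, newtons=25)

```text
clock: 44.55
position: [0.6324, -0.1261, 0.2916]
ee_rot: [2.128, 2.168, 0.076]
force: [2.6, 0.6, 0.1]
width: 0.267
gripper_force: 2.9
```

Run:
```python
from h import *
s=arm.observe(); R=cv2.Rodrigues(s['ee_rot'])[0]; print(s["joints"].round(2),s["position"].round(4),s["force"])
u=np.array([.9998,.019,0])
for f in range(30,-34,-4):
    a=np.radians(f); h=np.radians(30)
    d=.13*(np.sin(a)-np.sin(h))*u+np.array([0,0,.13*(np.cos(a)-np.cos(h))]); print(f,(R.T@d).round(4).tolist())
```

```text
[-0.13  0.37  0.32  1.57 -0.11  1.11  0.23] [ 0.6324 -0.1261  0.2916] [2.59695841 0.58258959 0.07288407]
30 [0.0, 0.0, 0.0]
26 [-0.0002, -0.0075, -0.0051]
22 [-0.0003, -0.0154, -0.0096]
18 [-0.0005, -0.0235, -0.0136]
14 [-0.0006, -0.0319, -0.0171]
10 [-0.0007, -0.0405, -0.0199]
6 [-0.0008, -0.0493, -0.0221]
2 [-0.0008, -0.0582, -0.0237]
-2 [-0.0008, -0.0673, -0.0247]
-6 [-0.0008, -0.0763, -0.025]
-10 [-0.0008, -0.0854, -0.0247]
-14 [-0.0008, -0.0944, -0.0238]
-18 [-0.0007, -0.1034, -0.0223]
-22 [-0.0006, -0.1122, -0.0201]
-26 [-0.0005, -0.1208, -0.0173]
-30 [-0.0003, -0.1292, -0.014]
```

jog_arm(moves=[[0,0,0,0],[0,0,0,0],[0,-0.004,-0.0025,0],[0,-0.0075,-0.005,0],[0,-0.0155,-0.0095,0],[0,-0.0235,-0.0135,0],[0,-0.032,-0.017,0],[0,-0.0405,-0.02,0],[0,-0.0495,-0.022,0],[0,-0.058,-0.0235,0],[0,-0.0675,-0.0245,0],[0,-0.0765,-0.025,0],[0,-0.0855,-0.0245,0],[0,-0.0945,-0.024,0],[0,-0.1035,-0.0225,0],[0,-0.112,-0.02,0],[0,-0.121,-0.0175,0],[0,-0.1275,-0.0145,0],[0,-0.131,-0.014,0],[0,-0.131,-0.0135,0]])

```text
clock: 47.05
position: [0.5049, -0.1265, 0.294]
ee_rot: [2.122, 2.166, 0.088]
force: [7.1, 6.7, 14.2]
width: 0.211
gripper_force: 25.0
```

Run:
```python
from h import *
im=grab("side"); save(im,"pics/side_4.png",(185,130,335,280),4)
s=arm.observe(); print(s["position"],s["force"],s["joints"].round(2))
```

```text
[ 0.50492966 -0.12657362  0.29400964] [ 6.78450834  6.26412508 12.388729  ] [-0.15  0.14  0.32  1.86 -0.03  1.03  0.2 ]
```

View pics/side_4.png

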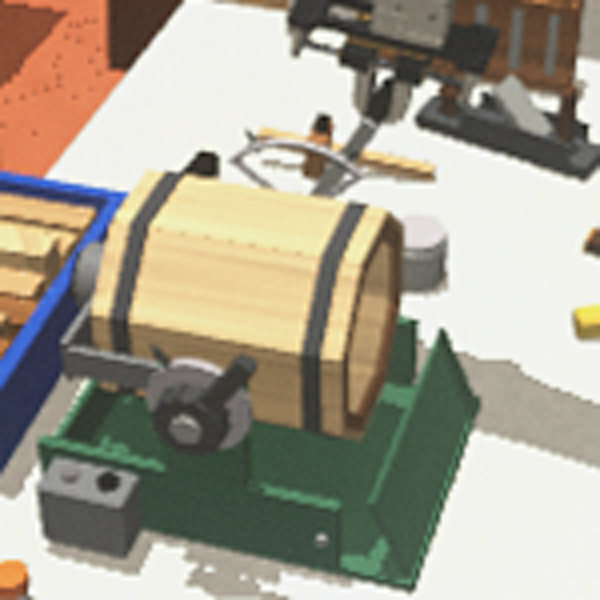

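The barrel is back near level. I'll press slightly further to be sure it is on the stop.

jog_arm(moves=[[0,-0.002,0.002,0],[0,-0.004,0.003,0],[0,-0.005,0.004,0],[0,-0.005,0.004,0]])

```text
clock: 47.6
position: [0.5028, -0.1267, 0.2923]
ee_rot: [2.118, 2.163, 0.095]
force: [4.6, 8.7, 29.2]
width: 0.208
gripper_force: 25.0
```

jog_arm(moves=[[0,0.003,-0.002,0],[0,0.003,-0.002,0],[0,0.003,-0.002,0],[0,0.003,-0.002,0],[0,0.003,-0.06,0],[0,0.003,-0.12,0],[0,0.003,-0.16,0],[0,0.003,-0.16,0]], hand=0.07)

```text
clock: 48.6
position: [0.4827, -0.123, 0.4484]
ee_rot: [2.126, 2.165, 0.081]
force: [0.8, -0.3, -0.7]
width: 0.763
gripper_force: 0.0
```

```bash
python3 plan.py .42 .252 .46 91 .42 .252 .246 91
python3 - <<'E'
from h import *
s=arm.observe(); print(s["joints"].round(2))
im=grab("side"); save(im,"pics/side_5.png",(185,130,335,280),4)
im=grab("top"); P=pts(im); b=P[175:235,240:298].reshape(-1,3); k=(abs(b[:,1]-.0735)<.035)&(b[:,2]>.26)&(b[:,0]>.47)&(b[:,0]<.66); b=b[k]
print("top slope",np.polyfit(b[:,0],b[:,2],1),len(b))
E
```

```text
t 48.6 pos [ 0.4827 -0.123   0.4484] toolx [-0.016  0.999 -0.038] y yaw 1.2 q7 0.16 F [ 0.8 -0.3 -0.7] w 0.763
(0.42, 0.252, 0.46, 91.0) -> [ 0.3753 -0.0534 -0.0322] spin -1.568
(0.42, 0.252, 0.246, 91.0) -> [ 0.3835 -0.0775  0.1803] spin -1.568
[-0.18  0.03  0.32  1.6   0.01  1.4   0.16]
top slope [-0.0051587   0.29138319] 1219
```

jog_arm(moves=[[0.375,-0.053,-0.032,-1.568],[0.375,-0.053,-0.032,-1.568],[0.375,-0.053,-0.032,-1.568],[0.375,-0.053,-0.032,-1.568],[0.375,-0.053,-0.032,-1.568],[0.375,-0.053,-0.032,-1.568],[0.375,-0.053,-0.032,-1.568],[0.375,-0.053,-0.032,-1.568],[0.375,-0.053,-0.032,-1.568],[0.375,-0.053,-0.032,-1.568],[0.375,-0.053,-0.032,-1.568]], hand=0)

```text
clock: 50.08
position: [0.4195, 0.2519, 0.4564]
ee_rot: [-0.021, 3.035, -0.057]
force: [0.2, -0.3, 0.1]
width: 0.006
gripper_force: 0.0
```

```bash
python3 plan.py .45 .252 .33 91 .45 .252 .245 91 .575 .252 .245 91; python3 -c "
from h import *
s=arm.observe(); print(s['joints'].round(2)); print(cv2.Rodrigues(s['ee_rot'])[0].round(3))"
```

```text
t 50.1 pos [0.4195 0.2519 0.4564] toolx [-0.994 -0.016 -0.106] y yaw 90.7 q7 0.85 F [ 0.2 -0.3  0.1] w 0.006
(0.45, 0.252, 0.33, 91.0) -> [-0.017   0.0046  0.1289] spin -0.006
(0.45, 0.252, 0.245, 91.0) -> [-0.008   0.0079  0.2133] spin -0.006
(0.575, 0.252, 0.245, 91.0) -> [-0.1322  0.0064  0.2266] spin -0.006
[-0.61  0.07 -0.13  1.54  0.11  1.48  0.85]
[[-0.994 -0.012  0.106]
 [-0.016  0.999 -0.037]
 [-0.106 -0.038 -0.994]]
```

View pics/side_5.png

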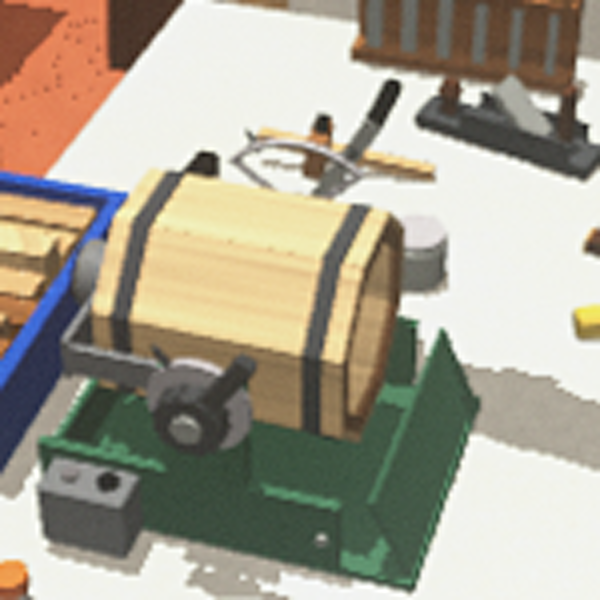

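The side view shows the barrel level, the lug still at open, and the lever at its front mark, with its grip at (380,105). I'll push the lug to the rear, stopping slightly short first.

jog_arm(moves=[[-0.015,0.004,0.06,0],[-0.017,0.005,0.12,0],[-0.012,0.006,0.17,0],[-0.008,0.008,0.213,0],[-0.008,0.008,0.213,0],[-0.03,0.008,0.2155,0],[-0.045,0.008,0.217,0],[-0.055,0.0075,0.218,0],[-0.065,0.0075,0.219,0],[-0.075,0.0075,0.22,0],[-0.085,0.007,0.2215,0],[-0.095,0.007,0.2225,0],[-0.105,0.007,0.2235,0],[-0.115,0.0065,0.2245,0],[-0.122,0.0065,0.2255,0],[-0.128,0.0065,0.226,0],[-0.128,0.0065,0.226,0]])

```text
clock: 52.2
position: [0.5713, 0.2529, 0.2457]
ee_rot: [-0.024, 3.034, -0.056]
force: [-2.4, 2.0, -1.4]
width: 0.004
gripper_force: 1.2
```

Run:
```python
from h import *
s=arm.observe(); print(s["position"].round(4),s["force"].round(1))
```

```text
[0.5713 0.2529 0.2457] [-2.4  2.  -1.4]
```

jog_arm(moves=[[-0.002,0,0,0],[-0.0045,0,0.0005,0],[-0.0045,0,0.0005,0]])

```text
clock: 52.58
position: [0.5756, 0.2528, 0.2462]
ee_rot: [-0.024, 3.034, -0.056]
force: [-3.8, 1.4, -0.7]
width: 0.005
gripper_force: 1.7
```

jog_arm(moves=[[0.015,0,-0.003,0],[0.02,0,-0.06,0],[0.02,0,-0.12,0],[0.05,0,-0.18,0],[0.2,0.1,-0.2,0],[0.2,0.1,-0.2,0],[0.2,0.1,-0.2,0],[0.2,0.1,-0.2,0],[0.2,0.1,-0.2,0]])

```text
clock: 53.7
position: [0.3545, 0.3556, 0.4203]
ee_rot: [-0.023, 3.031, -0.056]
force: [-0.1, -0.3, -0.6]
width: 0.007
gripper_force: 0.0
```

Run:
```python
from h import *
im=grab("side"); save(im,"pics/side_6.png",(195,190,285,260),8)
ax=np.array([.563,.2375,.185])
for a in(1.08,1.2,1.32):
    f=a-.6
    for r in(.08,.095): print(a,r,[ (round((q-o)*8)) for q,o in zip(proj(im,ax+[r*np.sin(f),0,r*np.cos(f)]),(195,190))])
P=pts(im); hsv=cv2.cvtColor(im["color"],cv2.COLOR_RGB2HSV).astype(int)
k=(abs(P[...,1]-.24)<.012)&(P[...,2]>.225)&(P[...,2]<.3)&(hsv[...,2]<110)&(abs(P[...,0]-.56)<.11)
b=P[k]; print(len(b),b.mean(0)); d=b.mean(0)-ax; print("angle",np.arctan2(d[0],d[2])+.6)
im=grab("top");P=pts(im); b=P[165:215,200:225].reshape(-1,3); b=b[(abs(b[:,1]-.2375)<.01)&(b[:,2]>.235)]; print("top",len(b),b.mean(0) if len(b) else 0,b.max(0)); d=b.mean(0)-ax; print(np.arctan2(d[0],d[2])+.6)
b=P[175:235,240:298].reshape(-1,3); k=(abs(b[:,1]-.0735)<.035)&(b[:,2]>.26)&(b[:,0]>.47)&(b[:,0]<.66); print(np.polyfit(b[k][:,0],b[k][:,2],1))
```

```text
1.08 0.08 [218, 211]
1.08 0.095 [201, 183]
1.2 0.08 [200, 216]
1.2 0.095 [180, 189]
1.32 0.08 [184, 224]
1.32 0.095 [161, 198]
87 [0.59613553 0.24342464 0.24972645]
angle 1.073147397524559
top 69 [0.59675514 0.23719053 0.25852198] [0.61397534 0.24528433 0.27665638]
1.0304091398374058
[-0.00449656  0.29121199]
```

View pics/side_6.png

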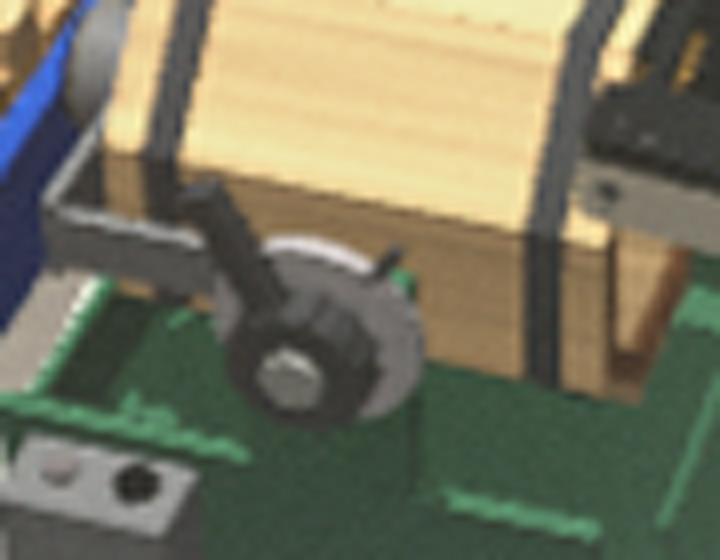

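The collar's lug points to the rear with its tip at about (200,192), near the locked pin. I'll measure its angle against the known open-stop picture.

Run:
```python
from h import *
im=grab("side"); R,t=Rt(im); o=-R.T@t
def ang(gray,x0,y0,ax=.562,name=""):
    v,u=np.mgrid[0:gray.shape[0],0:gray.shape[1]]
    d=ray(im,u+x0,v+y0)@R; k=(.2445-o[1])/d[...,1]; P=o+k[...,None]*d
    X=P[...,0]-ax; Z=P[...,2]-.185; r=np.hypot(X,Z); a=np.arctan2(X,Z)
    for lo,hi in((.05,.07),(.07,.092)):
        for th in(60,75):
            m=(gray<th)&(r>lo)&(r<hi)&(abs(a)<1.1)
            n,l,st,_=cv2.connectedComponentsWithStats(m.astype(np.uint8)); 
            if n<2: continue
            m=l==1+np.argmax(st[1:,4]); print(name,lo,th,m.sum(),"mid %.3f"%(a[m].mean()),"range %.3f %.3f"%tuple(np.percentile(a[m],[5,95])))
g1=cv2.resize(cv2.imread("pics/side_2.png"),(130,120),interpolation=cv2.INTER_AREA).max(2)
g2=im["color"][160:280,185:315].max(2)
for ax in(.562,): ang(g1,185,160,ax,"open"); ang(g2,185,160,ax,"now")
```

```text
open 0.05 60 9 mid -0.522 range -0.599 -0.450
open 0.05 75 21 mid -0.519 range -0.638 -0.398
open 0.07 60 9 mid -0.573 range -0.618 -0.523
open 0.07 75 24 mid -0.560 range -0.665 -0.462
now 0.05 60 6 mid 0.571 range 0.532 0.613
now 0.05 75 32 mid 0.487 range 0.303 0.668
now 0.07 60 9 mid 0.531 range 0.487 0.585
now 0.07 75 36 mid 0.502 range 0.360 0.683
```

```bash
python3 plan.py .5 .2528 .40 90.7 .545 .2528 .3 90.7 .545 .2528 .246 90.7 .5793 .2528 .246 90.7; python3 -c "
from h import *
print(arm.observe()['joints'].round(2))"
```

```text
t 53.9 pos [0.3552 0.3552 0.4198] toolx [-0.994 -0.015 -0.108] y yaw 90.6 q7 0.57 F [-0.3  0.1 -0.3] w -0.000
(0.5, 0.2528, 0.4, 90.7) -> [-0.1403 -0.1031  0.0391] spin -0.001
(0.545, 0.2528, 0.3, 90.7) -> [-0.1742 -0.0998  0.1433] spin -0.001
(0.545, 0.2528, 0.246, 90.7) -> [-0.1684 -0.0978  0.1969] spin -0.001
(0.5793, 0.2528, 0.246, 90.7) -> [-0.2025 -0.0981  0.2006] spin -0.001
[-0.78  0.12 -0.22  1.57  0.14  1.43  0.57]
```

jog_arm(moves=[[-0.14,-0.103,0.039,0],[-0.14,-0.103,0.039,0],[-0.14,-0.103,0.039,0],[-0.14,-0.103,0.039,0],[-0.174,-0.1,0.09,0],[-0.174,-0.1,0.143,0],[-0.168,-0.098,0.197,0],[-0.168,-0.098,0.197,0],[-0.18,-0.098,0.198,0],[-0.19,-0.098,0.199,0],[-0.197,-0.098,0.2,0],[-0.197,-0.098,0.2,0],[-0.197,-0.098,0.2,0]])

```text
clock: 55.48
position: [0.5724, 0.2548, 0.246]
ee_rot: [-0.024, 3.033, -0.056]
force: [-0.2, 0.8, -0.6]
width: 0.005
gripper_force: 0.0
```

jog_arm(moves=[[-0.003,0,0,0],[-0.005,0,0.0005,0],[-0.007,0,0.0005,0],[-0.007,0,0.0005,0]])

```text
clock: 55.98
position: [0.5792, 0.255, 0.2458]
ee_rot: [-0.024, 3.034, -0.056]
force: [-4.1, 0.0, 0.0]
width: 0.004
gripper_force: 1.5
```

jog_arm(moves=[[0.015,0,-0.003,0],[0.02,0,-0.06,0],[0.02,0,-0.12,0],[0.05,0,-0.18,0],[0.2,0.1,-0.2,0],[0.2,0.1,-0.2,0],[0.2,0.1,-0.2,0],[0.2,0.1,-0.2,0],[0.2,0.1,-0.2,0],[0.2,0.1,-0.2,0]])

```text
clock: 57.22
position: [0.3591, 0.3573, 0.4196]
ee_rot: [-0.02, 3.033, -0.057]
force: [0.7, 0.2, -1.2]
width: 0.004
gripper_force: 0.0
```

Run:
```python
from m import *
im=grab("side"); R,t=Rt(im); o=-R.T@t
g=im["color"][160:280,185:315].max(2); v,u=np.mgrid[0:120,0:130]
d=ray(im,u+185,v+160)@R; k=(.2445-o[1])/d[...,1]; P=o+k[...,None]*d
X=P[...,0]-.562; Z=P[...,2]-.185; r=np.hypot(X,Z); a=np.arctan2(X,Z)
for lo,hi in((.05,.07),(.07,.092)):
    for th in(60,75):
        m=(g<th)&(r>lo)&(r<hi)&(abs(a)<1.1); n,l,st,_=cv2.connectedComponentsWithStats(m.astype(np.uint8)); m=l==1+np.argmax(st[1:,4]); print(lo,th,m.sum(),a[m].mean().round(3))
im=grab("top");P=pts(im); handles(im,P); b=P[165:215,200:225].reshape(-1,3); b=b[(abs(b[:,1]-.2375)<.01)&(b[:,2]>.235)]; d=b.mean(0)-[.563,.2375,.185]; print("top",np.arctan2(d[0],d[2])+.6)
b=P[175:235,240:298].reshape(-1,3); k=(abs(b[:,1]-.0735)<.035)&(b[:,2]>.26)&(b[:,0]>.47)&(b[:,0]<.66); print(np.polyfit(b[k][:,0],b[k][:,2],1))
```

```text
0.05 60 5 0.618
0.05 75 32 0.514
0.07 60 9 0.582
0.07 75 37 0.519
uv [200. 298.] xy 240 301 size 93 60 yaw -35 hsv [ 15. 129. 142.] z 0.037
uv [180. 141.] xy 818 422 size 228 87 yaw -87 hsv [ 20. 107. 143.] z 0.029
uv [172. 112.] xy 914 428 size 231 57 yaw -87 hsv [ 19. 111. 143.] z 0.03
top 1.0691781671567362
[-0.00679262  0.29231769]
```

```bash
python3 -c "
from cell import arm
print(arm.sign_off())"
```

```text
the job is handed in; nothing more can be done
None
```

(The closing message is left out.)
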